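Uncouple a tow hitch and hold the tongue up off its ball

TASK

Uncouple the tow hitch on the bench: with the tongue still down, pull the red latch handle sideways, away from the coupler, against its spring as far as it goes, then lift the coupler and tongue up off the ball until the coupler's lower rim is more than a centimetre above the top of the ball. The job finishes while holding: keep gripping and holding the tongue up there, still, and do not put it down or let go. Leave the bearing, bolt, tin and vee block lying round it where they are.

Things in the scene. Friction and masses are not known exactly. Their poses are not given: they have to be found in the camera images.
- hitch_stand: Fixed stand: grey base plate 300 x 100 x 10 mm (x = -50 to +250) carrying a steel tow ball 50 mm across and, 210 mm from it, a grey two-cheek pivot bracket. Origin on the bench top straight below the ball; x runs along the tongue from ball to pivot (roughly away from the robot), y sideways to the left, the way the latch pulls out, z up. Place and yaw vary; it does not move.
- ball_top (a point): Top of the steel tow ball, 84 mm above the bench; axes as hitch_stand.
- tongue (a joint): Hinge of the blue tongue bar (36 x 30 mm), rad; 0 = down on the ball, up to 0.75 as the coupler end is lifted. Level axis along hitch_stand's y, 210 mm behind the ball along x, 60 mm above the bench. While the latch is in, it gives only about 0.015 before the bolt catches under the ball. Lifting takes about 4 to 8 N at the coupler; let go, it falls.
- coupler: Dark steel coupler head on the end of the tongue, covering the ball: 74 mm along the tongue, 68 mm wide, 69 mm high, open below. Origin at the centre of its open lower rim (28 mm above the bench when down); x, y, z as hitch_stand while down, tilts with the tongue. It carries the latch.
- coupler_mouth (a point): Centre of the coupler's open lower rim, 28 mm above the bench when down. It must come above ball_top: 10 mm above needs about 0.32 rad of tongue; 0.40 rad puts it about 28 mm above.
- latch (a joint): Slide of the spring latch in the coupler, m; 0 = in (bolt under the ball), 0.022 = pulled fully out to its stop along +y of hitch_stand. The bolt comes free of the ball at about 0.012. The spring pushes it back in with 5 N at 0 and 10.5 N at 0.022; it must be held out until the tongue has lifted.
- latch_handle: Upright red latch handle at the left (+y) side of the coupler. Red grip plate 12 mm thick (y), 30 mm wide (x), from 74 to 126 mm above the bench when down, 29 mm above the coupler's top. Gap from inner face to coupler side 26 mm when in, 48 mm when out. Slides with the bolt, tilts with the tongue. Origin at its foot, 28 mm above the bench, 66 mm to +y of the ball when in.
- latch_grip (a point): Middle of the red grip plate, 106 mm above the bench when down and 66 mm to the +y side of the ball's centre when in; pinch here from above with the fingers closing along y. Moves with the latch and the tongue.
- bearing_6205: Steel ball bearing ring, 52 mm across, 15 mm high, lying on the bench in front of the hitch. Leave alone. Origin: centre of its underside.
- bolt_m16: Steel hexagon bolt, 70 x 27 x 24 mm, lying to the left of the hitch. Leave alone. Origin: centre of its underside.
- grease: Red round food tin, 76 mm across, 58 mm high, standing to the left of the hitch. Leave alone. Origin: centre of its underside.
- v_block: Steel vee block, 60 x 50 x 40 mm, standing to the right of the hitch. Leave alone. Origin: centre of its underside.

How it is judged:
On the way, in this order (a step that is already met when the one before it is completed fails the run):
1. the latch is pulled out to its stop (at least 18 of 22 mm) while the tongue is still down (below 0.05 rad) (value of joint latch above 0.018 m and value of joint tongue below 0.05 rad), for 0.2 s.
2. the tongue is lifted so that the coupler's lower rim is more than 10 mm above the top of the ball (z of coupler_mouth in the frame of ball_top above 0.01 m and contact force between the fingers and coupler above 2 N), for 0.2 s.
At the end, for the whole second after the job is handed in: The coupler's rim centre is over 10 mm above the ball's top, the tongue is still (under 0.06 rad/s), the fingers hold the coupler or its latch (over 2 N), no loose object touches the coupler, and the four loose objects are within 30 mm of their start places (all of step 2 and velocity of joint tongue between -0.06 and 0.06 rad/s and contact force between coupler and bearing_6205 below 0.3 N and contact force between coupler and bolt_m16 below 0.3 N and contact force between coupler and grease below 0.3 N and contact force between coupler and v_block below 0.3 N and distance of each of bearing_6205, bolt_m16, grease, v_block from where it was at the start of the episode below 0.03 m); the arm keeps its last pose, push and grip.
It fails at once if the steel ball bearing is disturbed (moved more than 30 mm) (distance of bearing_6205 from where it was at the start of the episode above 0.03 m).
It fails at once if the hexagon bolt is disturbed (moved more than 30 mm) (distance of bolt_m16 from where it was at the start of the episode above 0.03 m).
It fails at once if the red round tin is disturbed (moved more than 30 mm) (distance of grease from where it was at the start of the episode above 0.03 m).
It fails at once if the steel vee block is disturbed (moved more than 30 mm) (distance of v_block from where it was at the start of the episode above 0.03 m).
It also fails if it takes over 29 s, if anything falls off the work surface, if the arm or the gripper's body presses on something with over 40 N, if the wrist force passes 120 N, or if a joint passes its speed limit or range.

ROBOT

A 7-joint arm with a two-finger parallel gripper is mounted at the origin on a cart in front of the work surface, level with it; the furniture and walls round the work are solid. World frame = base frame: x ahead of the robot, y to its left, z up, the work surface at z = 0. Lengths are in m, angles in rad, forces in N, time in s.
With the tool pointing down it reaches from about 0.425 to 0.925 m from the base axis. Payload 6.8 kg.
Tool frame: the origin (TCP) lies midway between the tips of the shut fingers; the grasp point (between the pads) lies bot.grip_point_offset behind it (bot.grip_point_offset is the distance from the TCP to the grasp point, in m); z points along the fingers, y is the line along which they close (so a half turn about z gives the same grasp; the last joint's range is limited). The gripper opens to 85 mm and grips with 20 to 120 N. Pads are 22 mm wide; open, the fingers measure 114 mm over their backs; the gripper's body (76 mm by 85 mm) begins 54 mm behind the grasp point. The pads swing forward as they close: fully open they stand 13 mm farther back than shut.
Start: joints at [-1.337, 0.477, 0.022, 1.555, -0.011, 1.109, -0.083], TCP at [0.226, 0.636, 0.231] pointing down, gripper open.
Joint ranges: [-2.96, 2.96], [-0.34, 2.1], [-1.41, 1.46], [0.24, 2.44], [-1.37, 4.51], [0.17, 1.92], [-2.96, 2.96]. Speed limits (rad/s): [2.39, 2.39, 3.14, 3.14, 3.14, 3.14, 3.14].

INTERFACE

Orientations are given as a unit quaternion [w, x, y, z].
In Python, from station import get_obs, cams, job, bot gives the robot as it stands.
- The arm moves only by the tool arm_command, never from a script. Its argument "rows" is a list that holds one entry, the list of rows, each a list of 5 numbers: the finger opening in mm, from 0 to 85.4, then the shift along the world's x, y, z in units of 60 mm (1.0 is 60 mm), then the turn about the world's z in units of 0.08 rad (1.0 is 0.08 rad). In form: [[[grip, x, y, z, turn], ...]]. A call has exactly 10 rows; each row shifts and turns the commanded pose from where the row before left it; what a row does not reach is not made up. A row lasts 1/8 s, in which the tool goes at most 62.5 mm and 10.7 degrees, less where a joint would pass 70% of its speed; a pose out of reach is approached as far as the arm can. A call with a number of a shift or a turn outside -1 to 1 is refused whole. A call with a gripper value outside its range is refused whole. The fingers move at their own pace and stop on an object; "newtons" is the grip in N (left out, the last holds). Time passes only in rows, so rows that do not move let the fingers close, or fill a call up. It gives the time, the measured TCP pose, the force, the opening and the grip force at its end, in the units of the state.
- get_obs(): the state, without advancing time (a new reading comes with each control period).
- cams.read_camera(name): name is "side" or "top"; returns the picture (480x640x3 uint8, red, green, blue); there is no depth.
- cams.camera_params(name): a dict with "K" (3x3 intrinsics, pixels), "extrinsics" (4x4, takes a point from camera to world coordinates). Camera axes: x right, y down, z forward; pixel columns grow to the right and rows downward; lengths in m; the calibration is good to about 2 mm. A picture is of the moment at which its call begins. camera_params takes no time and is no camera call.
- job.hand_in(): hands the job in; it is judged then, once.
The state is a dict: "t": time; "q": joint angles; "joint_vel": joint speeds; "joint_torque": joint torques, N m; "eef_pos": TCP position; "tool_rot": TCP orientation; "contact_force": force on the tool from outside, world axes, zero at the start; "torque": the same for the moment, N m; "gripper_width": opening from 0.0 (shut) to 1.0 (fully open); "grasp_force": force on a finger pad.
Only numpy, scipy, OpenCV 4.12 (cv2) and the standard library are available. Lean on these libraries where they do the work, as an engineer would, in place of code of your own. Each camera call takes 0.05 s, during which the arm holds its last target. There are 200 camera calls.

## Working session

There is one attempt and no reset: what is moved stays moved. The work goes in short steps, Python scripts to look and compute and a tool call to move; the robot and the scene stay as the last step left them, time stands still between calls to the robot, and variables do not carry over. Pictures are saved under pics/ and viewed, at most 10 in all, crops included, and the job is handed in when it is done.

Besides the shell and the picture viewer there is one more tool, called after ">>>" as name(argument=value, ...) on one line, values as JSON. arm_command: Moves the arm, as the interface text tells. Its arguments: {"type":"object","properties":{"rows":{"type":"array"},"newtons":{"type":"number"}},"required":["rows"]}

```bash
mkdir -p pics; python3 - <<'E'
from station import get_obs, cams, job, bot
import cv2
for n in ("top","side"):
    cv2.imwrite(f"pics/{n}0.png",cams.read_camera(n)[:,:,::-1])
    p=cams.camera_params(n);print(n,p["K"],p["extrinsics"])
o=get_obs();print(o,bot.grip_point_offset)
E
```

```text
top [[559.04480371   0.         331.59353394]
 [  0.         559.04480371 231.27976077]
 [  0.           0.           1.        ]] [[-0.00758931 -0.99720238  0.07436276  0.4547706 ]
 [-0.99986338  0.0086595   0.01407966 -0.04332023]
 [-0.01468422 -0.07424575 -0.99713186  1.37408154]
 [ 0.          0.          0.          1.        ]]
side [[436.79029285   0.         318.42156341]
 [  0.         436.79029285 236.75218795]
 [  0.           0.           1.        ]] [[ 0.85969738 -0.31674166  0.40074322  0.1641732 ]
 [-0.51068915 -0.51635254  0.6874421  -0.72190197]
 [-0.01081677 -0.79564739 -0.60566346  0.67718918]
 [ 0.          0.          0.          1.        ]]
{'t': 0.1, 'q': array([-1.33711238,  0.47770564,  0.02235912,  1.55633392, -0.01148418,
        1.1093071 , -0.08308253]), 'joint_vel': array([-2.81513641e-04, -2.65973795e-03, -6.54478034e-05, -1.61115796e-03,
       -9.60762627e-05, -8.50148210e-04,  7.68675736e-04]), 'joint_torque': array([ 4.67328297e-03, -5.97758639e+01,  1.61405280e+00, -2.81952882e+01,
        1.28624775e-02,  5.06730968e-03,  5.18617162e-05]), 'eef_pos': array([0.22608612, 0.63545277, 0.23043906]), 'tool_rot': array([-6.91157719e-05,  1.70046502e-01,  9.85435704e-01, -8.09846178e-04]), 'contact_force': array([ 0.0616369 , -0.7733786 ,  0.06991201]), 'torque': array([-0.02598924,  0.00446239,  0.00940321]), 'grasp_force': 0.0, 'gripper_width': 0.9964459082070944} 0.0187
```

View pics/top0.png

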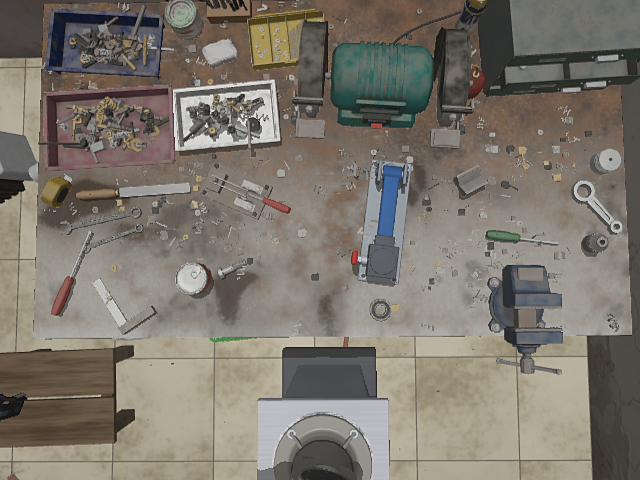

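View pics/side0.png

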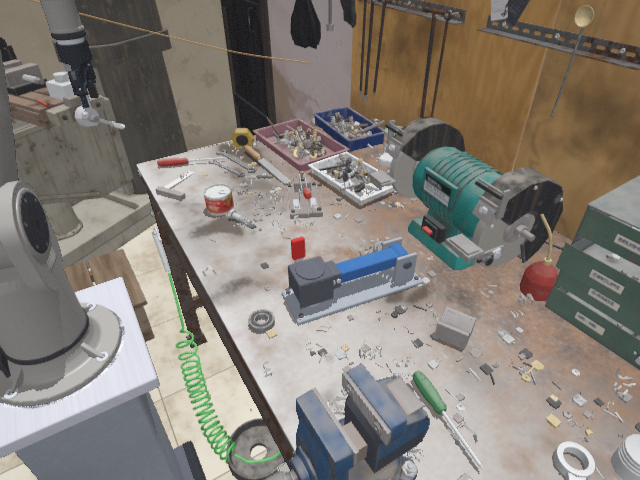

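The top view shows the coupler at about (382,260), the red handle at (356,257) and the tongue running up to (391,170). In the side view the handle is at (298,247). I'll enlarge both areas.

```bash
python3 - <<'E'
import cv2,numpy as np
a=cv2.imread("pics/top0.png")[150:300,330:430]; b=cv2.imread("pics/side0.png")[225:335,270:440]
a=cv2.resize(a,None,fx=4,fy=4,interpolation=cv2.INTER_CUBIC)
b=cv2.resize(b,None,fx=2.3,fy=2.3,interpolation=cv2.INTER_CUBIC)
c=np.zeros((600,800,3),np.uint8);c[:600,:400]=a;c[:b.shape[0],405:405+b.shape[1]]=b[:,:395]
cv2.imwrite("pics/crop.png",c)
E
```

```text
(no output)
```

View pics/crop.png

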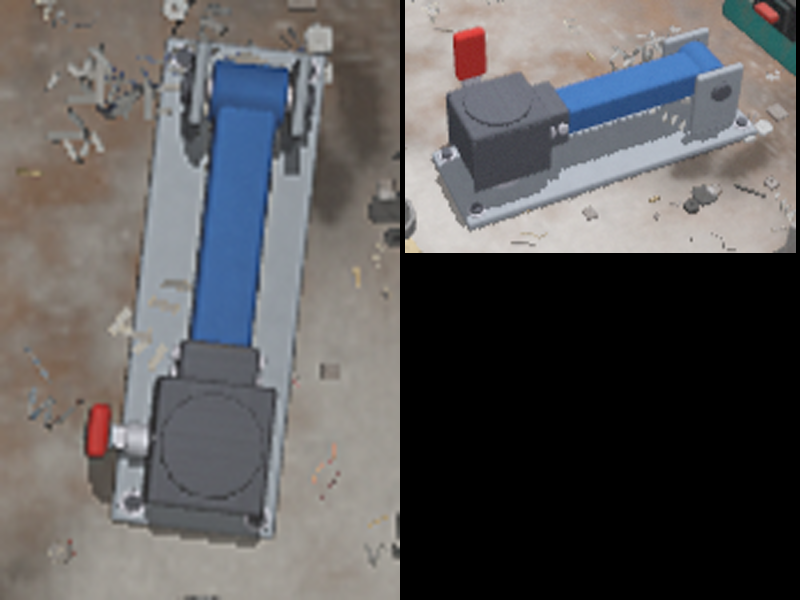

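```bash
cat > h.py <<'E'
import numpy as np
from station import cams
def ray(n,uv,z):
    p=cams.camera_params(n);E=np.array(p["extrinsics"]);d=E[:3,:3]@np.linalg.solve(p["K"],[*uv,1.])
    return E[:3,3]+d*(z-E[2,3])/d[2]
T=lambda x,y,z:ray("top",(330+x/4,150+y/4),z)
S=lambda x,y,z:ray("side",(270+(x-405)/2.3,225+y/2.3),z)
E
python3 - <<'E'
from h import *
c=[T(115,521,.01),T(272,536,.01),T(170,42,.01),T(325,52,.01)]
near=(c[0]+c[1])/2;far=(c[2]+c[3])/2
print(near,far,np.linalg.norm(far-near))
a=far-near;yaw=np.arctan2(a[1],a[0]);u=np.array([np.cos(yaw),np.sin(yaw),0]);l=np.array([-u[1],u[0],0])
ball=(near+.05*u+far-.25*u)/2
print("yaw",yaw,"ball",ball,"grip pred",ball+.066*l)
print("circle",T(213,445,.097),"handle top",T(98,430,.126),"side handle",S(470,31,.126),S(470,54,.106), "circle side",S(498,102,.097))
for n,p in dict(bearing=(380,310,.015),tin=(193,279,.058),bolt=(235,269,.02),vb=(471,181,.04)).items(): print(n,ray("top",p[:2],p[2]))
E
```

```text
[ 0.43174622 -0.1366587   0.01      ] [ 0.72713813 -0.17399392  0.01      ] 0.2977419973869026
yaw -0.12572550305771085 ball [ 0.48023148 -0.14278686  0.01      ] grip pred [ 0.48850752 -0.0773078   0.01      ]
circle [ 0.48050635 -0.14248952  0.097     ] handle top [ 0.48877836 -0.0763329   0.126     ] side handle [ 0.49019848 -0.0795002   0.126     ] [ 0.48559434 -0.08632309  0.106     ] circle side [ 0.47954563 -0.14746721  0.097     ]
bearing [ 0.36489899 -0.13934088  0.015     ]
tin [0.4430854  0.30246859 0.058     ]
bolt [0.46613608 0.21056696 0.02      ]
vb [ 0.67238213 -0.36006798  0.04      ]
```

The two views agree: ball at (0.480, -0.143), grip at (0.4885, -0.077), yaw -0.126. Moving the arm over at height.

>>> arm_command(rows=[[[40, 0.7, -0.7, 0, 0.27], [40, 0.7, -0.7, 0, 0.27], [40, 0.7, -0.7, 0, 0.27], [40, 0.7, -0.7, 0, 0.27], [40, 0.7, -0.7, 0, 0.27], [40, 0.7, -0.7, 0, 0.27], [40, 0.17, -0.9, 0, 0.27], [40, 0, -0.9, 0, 0.27], [40, 0, -0.9, 0, 0.27], [40, 0, -0.9, 0, 0.27]]], newtons=80)

```text
t: 1.35
eef_pos: [0.4881, 0.166, 0.2311]
tool_rot: [-0.0, 0.063, 0.998, -0.0]
contact_force: [0.2, -0.2, 0.1]
gripper_width: 0.467
grasp_force: 0.0
```

>>> arm_command(rows=[[[36, 0, -0.9, 0, 0], [36, 0, -0.9, 0, 0], [36, 0, -0.9, 0, 0], [36, 0, -0.9, 0, 0], [36, 0, -0.47, 0, 0], [36, 0, 0, -0.5, 0], [36, 0, 0, -0.6, 0], [36, 0, 0, 0, 0], [36, 0, 0, 0, 0], [36, 0, 0, 0, 0]]])

```text
t: 2.6
eef_pos: [0.4895, -0.0762, 0.1667]
tool_rot: [0.001, 0.063, 0.998, 0.0]
contact_force: [-0.2, 0.2, 0.2]
gripper_width: 0.42
grasp_force: 0.0
```

```bash
python3 - <<'E'
from station import get_obs, cams
import cv2,numpy as np
a=cams.read_camera("top")[200:300,310:430,::-1];b=cams.read_camera("side")[170:320,240:390,::-1]
o=get_obs();print(o["t"],o["eef_pos"],o["tool_rot"],o["contact_force"],o["gripper_width"])
a=cv2.resize(a,(400,333));b=cv2.resize(b,(390,390))
c=np.zeros((400,800,3),np.uint8);c[:333,:400]=a;c[:390,405:795]=b
cv2.imwrite("pics/c2.png",c)
E
```

```text
2.7 [ 0.48919512 -0.07614043  0.16640734] [1.01884805e-03 6.27752369e-02 9.98027154e-01 1.75343639e-04] [ 0.30412287 -0.15025609  0.41596461] 0.42049916057604636
```

View pics/c2.png

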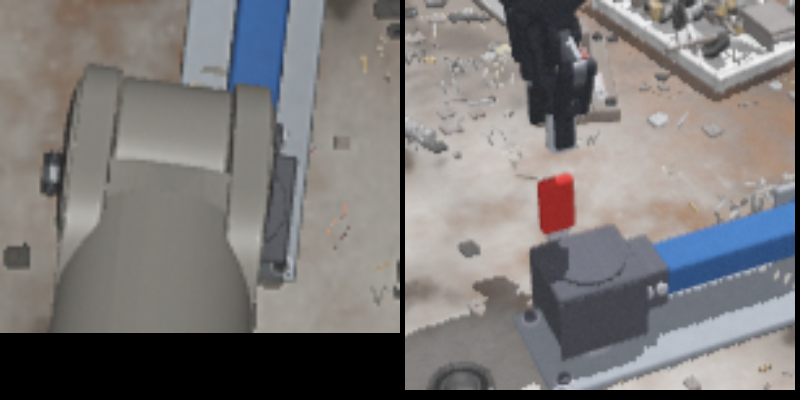

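The side view shows the fingers directly above the red handle: tips at about (563,145), handle top at (557,178) in the crop. Descend and pinch.

>>> arm_command(rows=[[[36, 0, 0, -0.5, 0], [36, 0, 0, -0.4, 0], [36, 0, 0, -0.34, 0], [36, 0, 0, 0, 0], [0, 0, 0, 0, 0], [0, 0, 0, 0, 0], [0, 0, 0, 0, 0], [0, 0, 0, 0, 0], [0, 0, 0, 0, 0], [0, 0, 0, 0, 0]]])

```text
t: 3.95
eef_pos: [0.4892, -0.0772, 0.0921]
tool_rot: [0.001, 0.063, 0.998, -0.0]
contact_force: [-1.6, -3.7, 6.9]
gripper_width: 0.134
grasp_force: 78.6
```

Gripped (about 12 mm opening). Pull the latch out along (0.125, 0.992).

>>> arm_command(rows=[[[0, 0.01, 0.08, 0, 0], [0, 0.01, 0.08, 0, 0], [0, 0.01, 0.08, 0, 0], [0, 0.01, 0.07, 0, 0], [0, 0.01, 0.06, 0, 0], [0, 0, 0.03, 0, 0], [0, 0, 0, 0, 0], [0, 0, 0, 0, 0], [0, 0, 0, 0, 0], [0, 0, 0, 0, 0]]])

```text
t: 5.2
eef_pos: [0.492, -0.0554, 0.0921]
tool_rot: [0.001, 0.064, 0.998, -0.001]
contact_force: [-2.1, -10.1, 6.7]
gripper_width: 0.128
grasp_force: 78.7
```

```bash
python3 - <<'E'
from station import get_obs, cams
import cv2
b=cams.read_camera("side")[170:320,240:440,::-1]
o=get_obs();print(o["t"],o["eef_pos"],o["contact_force"],o["gripper_width"])
cv2.imwrite("pics/c3.png",cv2.resize(b,None,fx=3,fy=3))
E
```

```text
5.25 [ 0.49197241 -0.0554112   0.09208943] [-2.30418823 -9.9193918   8.06019256] 0.12984739593103908
```

View pics/c3.png

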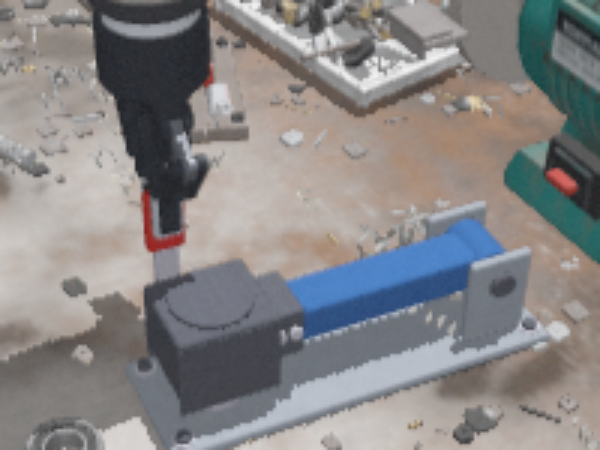

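The latch moved 21.9 mm and the spring reads about 10 N, so it is at its stop, and the handle is firmly between the pads (crop (165,215)). Nudge a little more, then lift along the hinge arc.

>>> arm_command(rows=[[[0, 0, 0.02, 0, 0], [0, 0, 0, 0, 0], [0, 0.05, -0.006, 0.17, 0], [0, 0.05, -0.006, 0.17, 0], [0, 0.07, -0.01, 0.17, 0], [0, 0.07, -0.01, 0.17, 0], [0, 0, 0, 0, 0], [0, 0, 0, 0, 0], [0, 0, 0, 0, 0], [0, 0, 0, 0, 0]]], newtons=80)

```text
t: 6.5
eef_pos: [0.5044, -0.0567, 0.1311]
tool_rot: [-0.001, 0.064, 0.998, -0.002]
contact_force: [0.7, -11.5, -6.6]
gripper_width: 0.128
grasp_force: 78.2
```

Forces are gentle and it is following the arc. Lift the rest.

>>> arm_command(rows=[[[0, 0.08, -0.01, 0.16, 0], [0, 0.08, -0.01, 0.16, 0], [0, 0.1, -0.012, 0.15, 0], [0, 0.1, -0.012, 0.15, 0], [0, 0.11, -0.013, 0.14, 0], [0, 0, 0, 0, 0], [0, 0, 0, 0, 0], [0, 0, 0, 0, 0], [0, 0, 0, 0, 0], [0, 0, 0, 0, 0]]])

```text
t: 7.75
eef_pos: [0.5309, -0.0601, 0.1761]
tool_rot: [-0.003, 0.064, 0.998, -0.002]
contact_force: [-3.8, -9.5, -4.6]
gripper_width: 0.128
grasp_force: 78.2
```

```bash
python3 - <<'E'
from station import get_obs, cams
import cv2
b=cams.read_camera("side")[130:330,220:440,::-1]
o=get_obs();print(o["t"],o["eef_pos"],o["contact_force"],o["gripper_width"],abs(o["joint_vel"]).max())
cv2.imwrite("pics/c4.png",cv2.resize(b,None,fx=3,fy=3))
E
```

```text
7.8 [ 0.53092773 -0.06008387  0.17609926] [ -3.4553429  -10.4991231   -4.82689367] 0.1269080360533452 0.002369885850891886
```

View pics/c4.png

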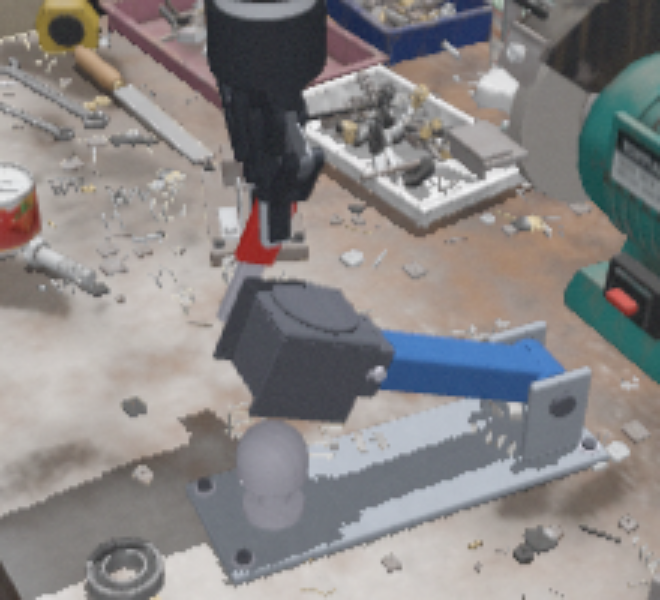

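The picture shows the coupler up off the ball, with the ball exposed at about (272,470) and the rim above it. The handle is still gripped and the bearing is undisturbed. The 84 mm lift gives a tongue angle of about 0.44 rad, and the arm is still, so I'm handing in.

```bash
python3 -c "
from station import job
print(job.hand_in())"
```

```text
the job is handed in; nothing more can be done
None
```

I pulled the latch out to its stop, lifted the coupler to about 0.44 rad (rim roughly 35 mm above the ball top, worked out from the lift height), and handed the job in at about 7.8 s with the tongue held still; no verdict was shown.

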